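# Unlock the inspection mirror and show the camera the red-banded jar

### The job

Draw the locking pin with the yellow handle up out of its bore on the mirror stand and park it upright in the open side notch of the stand, its collar resting on the notch plate, and let go of it. Then turn the mirror (orange grip on top) against its spring until the stand's little camera sees the jar's red band in the middle of the mirror, and keep holding it there: the program finishes while the gripper still holds the mirror still at that angle. Leave the jars, cups and other things where they stand.

Things in the scene. Friction and masses are not known exactly. Their poses are not given: they have to be found in the camera images.
- stand: Fixed stand: grey base plate 270 x 90 x 12 mm, a small black camera on a post at its -x end, the mirror in the middle, an aluminium lock block (50 x 60 mm, top at 52 mm) near its +x end. Origin on the mirror's upright turning axis, at the worktop; x runs from the camera through the axis to the block, z up. Its place and heading vary.
- lens (a point): The camera's lens, 97 mm from the turning axis along the stand's -x and 90 mm above the worktop. It looks level along the stand's +x, straight at the turning axis. Top of the camera 106 mm above the worktop.
- bore (a point): Where the pin sits locked: top face of the mirror's blue lock arm, 60 mm above the worktop, 85 mm from the turning axis along the stand's +x. The pin goes through the arm (8 mm thick, hole 10 mm) and 30 mm down the upright bore (9.6 mm) in the block; it must rise 40 mm straight up to be clear.
- notch (a point): Parking place: a U-shaped slot in an aluminium plate (8 mm thick, top 52 mm above the worktop) at the stand's +y side. The point is in the top face on the slot's centre line, stand x 105, y 60 mm; axes as the stand's. Slot 13 mm wide (along x), open above, below and to +y: closed end 8.5 mm, mouth 15 mm from this point. The stem hangs in it, the collar rests on both prongs; lower it in from above.
- pin: Loose locking pin, about 60 g: steel stem 8 mm thick reaching 38 mm below the origin, steel collar 22 mm across from 0 to 4 mm, above it a round yellow handle 14 mm across from 4 to 40 mm. Origin at the middle of the collar's underside, z up along the handle. At the start it stands in the bore with its collar on the blue lock arm.
- mirror: Turning mirror: glass 70 x 60 mm centred 90 mm above the worktop in a black frame 76 x 66 x 9 mm. Origin on the turning axis at the worktop; the glass lies in that axis and faces the mirror's own -x, at rest towards the camera. Pin out, it turns 1.35 rad either way; a spring (0.08 N m/rad) brings it back when let go. Its blue lock arm reaches 97 mm along its +x, 52 to 60 mm up.
- grip (a point): Middle of the orange grip bar on top of the mirror, on the turning axis, 143 mm above the worktop: 12 mm thick along the mirror's x, 40 mm long along its y, 30 mm high (128 to 158 mm). Axes as the mirror's. Pinch it across its thickness from above and turn.
- sightline: Not to be seen or touched: the camera's central line of sight after its reflection in the mirror. Origin on the turning axis 90 mm above the worktop; its x axis points along the reflected line. It turns about the vertical by twice the mirror's angle; with the mirror at rest it points back to the camera.
- red_jar: Clear glass jar with a wooden lid, 110 mm across the lid, 147 mm tall, with a red band round it. Origin at the middle of its underside. It stands to the left or to the right of the stand.
- red_band (a point): Centre of the red band, on the jar's axis 90 mm above the worktop, level with lens and mirror middle; band 109 mm across, 16 mm high. The mirror is right when the camera's line of sight, reflected at the turning axis, runs at this point: the mirror faces along the halving line of the directions from the axis to the lens and to this point.
- green_jar: The same kind of jar with a green band, on the other side of the stand; not wanted, leave it.
- mate_cup: Wooden cup 69 mm across, 89 mm tall; leave it. Origin under its middle.
- espresso_cup: Striped coffee cup, 60 mm across, 49 mm tall; leave it. Origin under it.
- tape_roll: Roll of tape, 96 mm across, 25 mm high; leave it.
- salt_shaker: Salt shaker 44 mm across, 90 mm tall; leave it. Origin under its middle.
There are look-alikes about, which are no part of the job. Leave any blue or turquoise look-alike of the red_jar alone.

How it is judged:
On the way, in this order (a step that is already met when the one before it is completed fails the run):
1. the pin is drawn clear up out of its bore (z of pin in the frame of bore above 0.04 m and angle between pin's own z axis and vertical below 0.5 rad and contact force between the fingers and pin above 0.5 N), for 0.1 s.
2. the pin hangs upright in the side notch, let go (x of pin in the frame of notch between -0.007 and 0.007 m and y of pin in the frame of notch between -0.01 and 0.012 m and z of pin in the frame of notch between -0.004 and 0.004 m and angle between pin's own z axis and vertical below 0.2 rad and contact force between the fingers and pin below 0.1 N), for 0.3 s.
3. the mirror is held so that the camera sees the red band in its middle (y of red_band in the frame of sightline between -0.025 and 0.025 m and x of red_band in the frame of sightline above 0.1 m and angular speed of mirror below 0.15 rad/s and contact force between the fingers and mirror above 1 N), for 0.3 s.
At the end, for the whole second after the job is handed in: Gripper still holds the mirror (over 1 N, under 0.15 rad/s), the camera's reflected line of sight passes within 25 mm of the red band's centre; the pin hangs untouched in the slot, collar within 4 mm of the plate, tilt under 0.2 rad; both jars stand upright (all of step 2 and all of step 3 and angle between each of red_jar, green_jar's own z axis and vertical below 0.1 rad); the arm keeps its last pose, push and grip.
It fails at once if one of the two jars is moved more than 15 mm (distance of any of red_jar, green_jar from where it was at the start of the episode above 0.015 m).
It fails at once if one of the two cups is moved more than 15 mm (distance of any of mate_cup, espresso_cup from where it was at the start of the episode above 0.015 m).
It fails at once if the roll of tape or the salt shaker is moved more than 15 mm (distance of any of tape_roll, salt_shaker from where it was at the start of the episode above 0.015 m).
It also fails if it takes over 43 s, if anything falls off the work surface, if the arm or the gripper's body presses on something with over 40 N, if the wrist force passes 120 N, or if a joint passes its speed limit or range.

### The arm

A 7-joint arm with a two-finger parallel gripper is mounted at the origin on a cart in front of the work surface, level with it; the furniture and walls round the work are solid. World frame = base frame: x ahead of the robot, y to its left, z up, the work surface at z = 0. Lengths are in m, angles in rad, forces in N, time in s.
With the tool pointing down it reaches from about 0.4 to 0.875 m from the base axis. Payload 19.3 kg.
Tool frame: the origin (TCP) lies where the fingers leave the gripper's body, on its centre line; the fingertips stand 73 mm ahead of it and the grasp point (between the pads) lies hold_point_z ahead of it (hold_point_z is the distance from the TCP to the grasp point, in m); z points along the fingers, y is the line along which they close (so a half turn about z gives the same grasp; the last joint's range is limited). The gripper opens to 85 mm and grips with 20 to 120 N. Pads are 22 mm wide; open, the fingers measure 114 mm over their backs; the gripper's body (76 mm by 85 mm) begins 54 mm behind the grasp point. The pads swing forward as they close: fully open they stand 13 mm farther back than shut.
Start: joints at [1.176, 0.521, -0.036, 1.599, 0.021, 1.021, -0.113], TCP at [0.199, -0.592, 0.304] pointing down, gripper open.
Joint ranges: [-2.91, 2.91], [-0.3, 2.13], [-1.5, 1.42], [0.17, 2.43], [-1.26, 4.41], [0.16, 1.93], [-2.52, 2.52]. Speed limits (rad/s): [1.89, 1.89, 2.39, 2.39, 3.01, 3.01, 3.01].

### API

Orientations are given as [roll, pitch, yaw] about the fixed x, y, z axes, in that order (R = Rz(yaw) Ry(pitch) Rx(roll)).
In Python, from bench import read_state, read_camera, get_calibration, hand_in, search_frame, trace, hold_point_z gives the robot as it stands.
- The arm moves only by the shell command python3 -m inch 'ROWS' [OPENING] [FORCE]. ROWS is JSON, one flat list of numbers, 4 for each row, row after row: the shift along the world's x, y, z in units of 30 mm (1.0 is 30 mm), then the turn about the world's z in units of 6 degrees (1.0 is 6 degrees). In form: [dx, dy, dz, yaw, dx, dy, dz, yaw, ...]. A call has 1 to 20 rows; each row is the pose to reach, as a shift and turn from the pose commanded when the call began; what a row does not reach only later rows make up. A row lasts 1/12 s, in which the tool goes at most 41.7 mm and 7.16 degrees, less where a joint would pass 70% of its speed; a pose out of reach is approached as far as the arm can. A call with a gripper value outside its range is refused whole. OPENING is the finger opening in mm, from 0 to 85.4, set as the call begins (- or left out, the last holds). The fingers move at their own pace and stop on an object; FORCE is the grip in N (left out, the last holds). Time passes only in rows, so rows that repeat a pose let the fingers close. It gives the time, the measured TCP pose, the force, the opening and the grip force at its end, in the units of the state.
- read_state(): the state, without advancing time (a new reading comes with each control period).
- read_camera(name): name is "side" or "top" or "wrist"; returns the picture (400x640x3 uint8, blue, green, red); there is no depth.
- get_calibration(name): a dict with "vfov" (degrees; the focal length in pixels is half the picture's height over the tangent of half this angle, whatever the lens; pixels are square), "cx", "cy" (the principal point, pixels), "cam_to_world" (4x4, takes a point from camera to world coordinates). Camera axes: x right, y down, z forward; pixel columns grow to the right and rows downward; lengths in m; the calibration is good to about 2 mm. A picture is of the moment at which its call begins: read the wrist's pose just before it. get_calibration takes no time and is no camera call; for the wrist camera it gives the pose at the moment of the call.
- hand_in(): hands the job in; it is judged then, once.
Trained networks look in the newest picture that a camera, given by its name, has taken for a name from the list of things; names that differ only in an ending like _2 or _b are one class to them, and where a whole thing is asked for, a point or a joint stands for the part that bears it (a point fixed in the world has none). Each returns a list of dicts, best first, with "p" (0 to 1); they miss things now and then, are a little off and sometimes report something else, mostly with a low value. They report only what shows in the picture. A call takes as long as a camera call. They do not tell look-alikes from the thing itself.
- search_frame(camera, name): "xy" ([column, row] in pixels, amid what is visible of it).
- trace(camera, name): "pixels" (400x640 bool, what is visible of it) and "xy" ([column, row] in pixels, amid what is visible of it).
The state is a dict: "clock": time; "qpos": joint angles; "qd": joint speeds; "tau": joint torques, N m; "ee_pos": TCP position; "ee_rot": TCP orientation; "ft_force": force on the tool from outside, world axes, zero at the start; "ft_torque": the same for the moment, N m; "grip_width": opening from 0.0 (shut) to 1.0 (fully open); "finger_force": force on a finger pad.
Only numpy, scipy, OpenCV 4.12 (cv2) and the standard library are available. Lean on these libraries where they do the work, as an engineer would, in place of code of your own. Each camera call takes 0.05 s, during which the arm holds its last target. There are 200 camera calls.

## Working session

There is one attempt and no reset: what is moved stays moved. The work goes in short steps, Python scripts to look and compute and a shell command to move; the robot and the scene stay as the last step left them, time stands still between calls to the robot, and variables do not carry over. Pictures are saved under pics/ and viewed, at most 10 in all, crops included, and the job is handed in when it is done.

```bash
mkdir -p pics; cat > h.py <<'E'
import numpy as np, cv2
from bench import *
def cal(n):
    c=get_calibration(n); f=200/np.tan(np.radians(c['vfov'])/2); return f,c['cx'],c['cy'],np.array(c['cam_to_world'])
def onz(n,xy,z,C=None):
    f,cx,cy,T=C or cal(n); d=T[:3,:3]@np.array([(xy[0]-cx)/f,(xy[1]-cy)/f,1]); o=T[:3,3]
    return o+d*(z-o[2])/d[2]
def proj(n,P,C=None):
    f,cx,cy,T=C or cal(n); p=T[:3,:3].T@(np.array(P)-T[:3,3]); return [cx+f*p[0]/p[2],cy+f*p[1]/p[2]]
E
python3 - <<'E'
from h import *
print(hold_point_z, read_state()['ee_pos'],read_state()['ee_rot'])
for n in ('top','side'):
    im=read_camera(n); cv2.imwrite(f'pics/{n}0.png',im)
    print(n,cal(n)[3].round(3).tolist())
    for k,z in dict(pin=.08,grip=.158,lens=.1,mirror=.06,notch=.052,red_jar=.147,green_jar=.147,stand=.012,mate_cup=.089,espresso_cup=.049,tape_roll=.025,salt_shaker=.09).items():
        try: print(k,[(np.round(r['p'],2),np.round(r['xy']).tolist(),onz(n,r['xy'],z).round(3).tolist()[:2]) for r in search_frame(n,k)[:3]])
        except Exception as e: print(k,e)
E
```

```text
0.0539 [ 0.19931414 -0.59211113  0.30331197] [-3.14046577e+00  9.41673210e-05  3.24751036e-01]
top [[-0.416, -0.756, 0.506, -0.07], [-0.909, 0.337, -0.243, 0.439], [0.013, -0.561, -0.828, 1.06], [0.0, 0.0, 0.0, 1.0]]
pin [(np.float64(0.61), [345.0, 178.0], [0.563, 0.057]), (np.float64(0.48), [367.0, 211.0], [0.425, 0.051])]
grip [(np.float64(0.66), [356.0, 191.0], [0.458, 0.078]), (np.float64(0.59), [366.0, 211.0], [0.387, 0.084])]
lens [(np.float64(0.91), [366.0, 213.0], [0.409, 0.065]), (np.float64(0.62), [346.0, 176.0], [0.555, 0.059])]
mirror [(np.float64(0.5), [347.0, 178.0], [0.571, 0.043])]
notch [(np.float64(0.77), [365.0, 214.0], [0.432, 0.051])]
red_jar [(np.float64(0.83), [342.0, 248.0], [0.318, 0.192]), (np.float64(0.75), [403.0, 165.0], [0.491, -0.099]), (np.float64(0.74), [431.0, 212.0], [0.313, -0.084])]
green_jar [(np.float64(0.62), [466.0, 168.0], [0.404, -0.268]), (np.float64(0.6), [363.0, 194.0], [0.446, 0.062])]
stand [(np.float64(0.57), [364.0, 214.0], [0.454, 0.037])]
mate_cup [(np.float64(0.85), [273.0, 175.0], [0.658, 0.262])]
espresso_cup [(np.float64(0.77), 
[... 631 characters left out ...]
, [279.0, 246.0], [0.45, -0.118])]
mirror [(np.float64(0.45), [297.0, 213.0], [0.471, 0.158])]
notch [(np.float64(0.7), [284.0, 243.0], [0.449, -0.021]), (np.float64(0.34), [363.0, 205.0], [0.688, 0.233])]
red_jar [(np.float64(0.98), [309.0, 189.0], [0.514, 0.155]), (np.float64(0.95), [317.0, 155.0], [0.524, 0.462]), (np.float64(0.94), [240.0, 251.0], [0.365, -0.218])]
green_jar [(np.float64(0.98), [267.0, 299.0], [0.462, -0.414])]
stand [(np.float64(0.77), [283.0, 240.0], [0.435, 0.067])]
mate_cup [(np.float64(0.69), [362.0, 205.0], [0.684, 0.158])]
espresso_cup []
tape_roll [(np.float64(0.59), [382.0, 303.0], [0.726, -0.264])]
salt_shaker [(np.float64(0.9), [358.0, 288.0], [0.663, -0.29])]
```

View pics/top0.png

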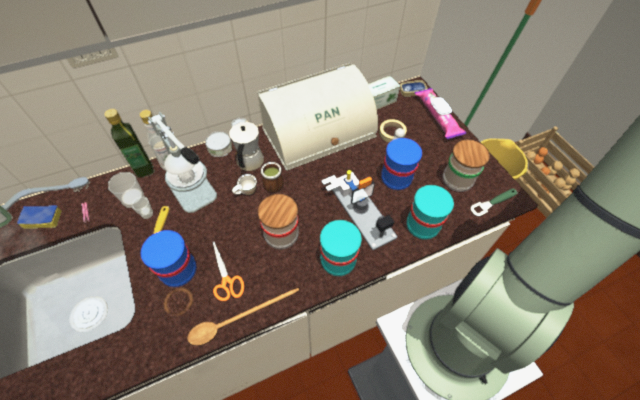

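View pics/side0.png

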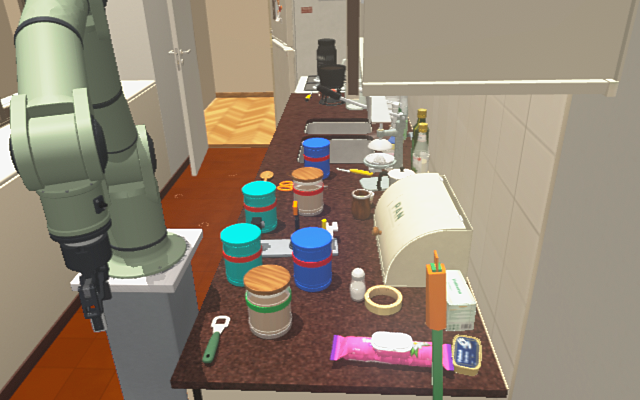

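Top view: the stand runs from its camera at ~(384,222) to the pin at ~(350,175), with the orange grip at ~(364,182). Jar candidates are the red-banded wooden-lid jar at (278,220), turquoise at (340,248) and (430,212), blue at (170,258) and (402,163), and the green-banded jar at (466,165). Only (278,220), which is (309,189) in the side view, is clear glass with a wooden lid and a red band. I'll confirm it in a crop.

```bash
python3 - <<'E'
from h import *
im=cv2.imread('pics/top0.png'); 
cv2.imwrite('pics/c1.png',cv2.resize(im[140:260,250:410],None,fx=5,fy=5,interpolation=cv2.INTER_CUBIC))
hsv=cv2.cvtColor(im,cv2.COLOR_BGR2HSV)
def seg(lo,hi,x0,x1,y0,y1):
    m=np.zeros(im.shape[:2],np.uint8); m[y0:y1,x0:x1]=cv2.inRange(hsv,lo,hi)[y0:y1,x0:x1]; ys,xs=np.nonzero(m); return [xs.mean(),ys.mean(),len(xs),xs.min(),xs.max(),ys.min(),ys.max()]
o=seg((5,180,120),(18,255,255),350,385,165,200); print('grip',o,onz('top',o[:2],.145))
o=seg((22,150,120),(35,255,255),335,365,160,195); print('pin',o,onz('top',o[:2],.085))
print('lid',onz('top',(278,207),.147), 'camtop',onz('top',(384,219),.1),'pin',onz('top',(350,175),.1))
im=read_camera('side'); cv2.imwrite('pics/c2.png',cv2.resize(im[160:300,220:380],None,fx=5,fy=4.2))
E
```

```text
grip [np.float64(365.0), np.float64(182.26470588235293), 68, np.int64(359), np.int64(371), np.int64(177), np.int64(187)] [0.48162868 0.03481479 0.145     ]
pin [np.float64(348.2173913043478), np.float64(172.8695652173913), 23, np.int64(346), np.int64(350), np.int64(170), np.int64(178)] [0.57226431 0.03969292 0.085     ]
lid [0.5039144  0.29859594 0.147     ] camtop [0.37017568 0.02681069 0.1       ] pin [0.55263744 0.04451106 0.1       ]
```

View pics/c1.png

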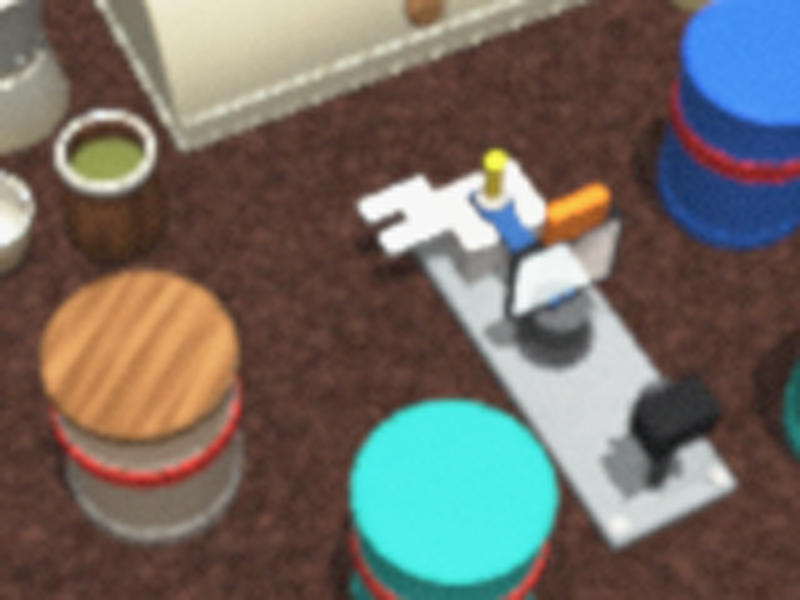

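Confirmed: the clear jar with the wooden lid and red band is at top (278,210), about (0.50, 0.30) in world. The notch opens towards +y, the pin is near (0.57, 0.04) and the grip near (0.48, 0.035). Moving over the pin.

```bash
python3 -m inch '[12.2,21,0,-2.5,12.2,21,0,-2.5,12.2,21,0,-2.5,12.2,21,0,-2.5,12.2,21,0,-2.5,12.2,21,0,-2.5,12.2,21,0,-2.5,12.2,21,0,-2.5,12.2,21,0,-2.5,12.2,21,0,-2.5,12.2,21,0,-2.5,12.2,21,0,-2.5,12.2,21,0,-2.5,12.2,21,0,-2.5,12.2,21,0,-2.5,12.2,21,0,-2.5,12.2,21,0,-2.5,12.2,21,0,-2.5,12.2,21,0,-2.5,12.2,21,0,-2.5]' 60 60
python3 - <<'E'
from h import *
s=read_state();print(s['clock'],s['qpos'].round(3) if hasattr(s['qpos'],'round') else s['qpos'],s['ee_pos'],s['ee_rot'])
im=read_camera('wrist'); cv2.imwrite('pics/w1.png',im); print(cal('wrist'))
for k,z in dict(pin=.085,grip=.15,notch=.052,red_jar=.147).items(): print(k,[(np.round(r['p'],2),np.round(r['xy']).tolist(),onz('wrist',r['xy'],z).round(3).tolist()[:2]) for r in search_frame('wrist',k)[:3]])
E
```

```text
clock: 3.02
ee_pos: [0.5656, 0.0388, 0.3035]
ee_rot: [-3.141, 0.0, 0.065]
ft_force: [-0.4, -0.8, 0.1]
grip_width: 0.702
finger_force: 0.0
3.0167 [-0.011  0.436 -0.221  1.749  0.112  0.969 -1.781] [0.56558417 0.03880041 0.30354622] [-3.14138314e+00  4.48040224e-04  6.50078959e-02]
(np.float64(348.86002370480435), 319.2698078913832, 195.59230505921275, array([[ 6.18746233e-02, -9.52517862e-01, -2.98129591e-01,
         6.42526017e-01],
       [-9.98083641e-01, -5.88224944e-02, -1.92083340e-02,
         4.25163127e-02],
       [ 7.59555080e-04,  2.98746776e-01, -9.54332116e-01,
         3.72466711e-01],
       [ 0.00000000e+00,  0.00000000e+00,  0.00000000e+00,
         1.00000000e+00]]))
pin [(np.float64(0.88), [317.0, 175.0], [0.571, 0.039]), (np.float64(0.56), [320.0, 269.0], [0.481, 0.031])]
grip [(np.float64(0.65), [318.0, 269.0], [0.518, 0.035])]
notch [(np.float64(0.96), [316.0, 227.0], [0.509, 0.036])]
red_jar [(np.float64(0.89), [51.0, 222.0], [0.542, 0.222]), (np.float64(0.73), [530.0, 227.0], [0.558, -0.111]), (np.float64(0.72), [173.0, 376.0], [0.413, 0.146])]
```

View pics/w1.png

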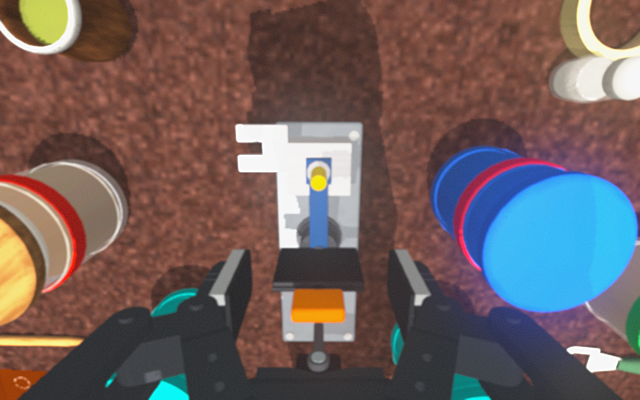

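Wrist view: pin handle top (319,183), grip bar top face about (318,296), slot rows 141–155 with its mouth at column 237 and closed end at ~262. The stand lies almost exactly along the tool's yaw.

```bash
python3 - <<'E'
from h import *
im=cv2.imread('pics/w1.png'); hsv=cv2.cvtColor(im,cv2.COLOR_BGR2HSV)
m=cv2.inRange(hsv,(22,150,100),(35,255,255))[160:200,300:340]; ys,xs=np.nonzero(m); print('yel',xs.min()+300,xs.max()+300,ys.min()+160,ys.max()+160)
m=cv2.inRange(hsv,(5,150,80),(20,255,255))[280:330,280:360]; ys,xs=np.nonzero(m); print('or',xs.min()+280,xs.max()+280,ys.min()+280,ys.max()+280)
p=onz('wrist',(318.5,183),.1); a=p[:2]-.085*np.array([np.cos(.065),np.sin(.065)])
print('pin',p,'axis',a,'grip',onz('wrist',(318,306),.158))
R=lambda h:np.array([[np.cos(h),-np.sin(h)],[np.sin(h),np.cos(h)]])
print('notch from px mouth/closed',onz('wrist',(237,148),.052),onz('wrist',(262,148),.052))
print('collar',onz('wrist',(318,168),.064))
for h in (0.03,.065,.1): print(h,'notch pred',a+0*p[:2]+ (p[:2]-.085*np.array([np.cos(h),np.sin(h)])-a)+R(h)@[.105,.06], 'axis',p[:2]-.085*np.array([np.cos(h),np.sin(h)]))
print('edges h',[onz('wrist',q,.012)[:2] for q in ((279,124),(283,338),(362,123),(354,338))])
C=cal('top'); print('jar',onz('top',(278,209),.147))
E
```

```text
yel 311 325 168 189
or 292 344 288 322
pin [0.56799191 0.03738488 0.1       ] axis [0.48317141 0.03186377] grip [0.49268351 0.03318625 0.158     ]
notch from px mouth/closed [0.58384599 0.11384934 0.052     ] [0.58523009 0.09078818 0.052     ]
collar [0.57219064 0.03813612 0.064     ]
0.03 notch pred [0.58618319 0.0979578 ] axis [0.48303016 0.03483527]
0.065 notch pred [0.58405243 0.09855726] axis [0.48317141 0.03186377]
0.1 notch pred [0.58190199 0.0990818 ] axis [0.48341656 0.02889904]
edges h [array([0.60372838, 0.07993094]), array([0.34224911, 0.06824698]), array([ 0.60979616, -0.00436579]), array([ 0.34748843, -0.01979832])]
jar [0.49773938 0.30095427 0.147     ]
```

```bash
python3 -m inch '[0.13,-0.03,-1.3,-0.1,0.13,-0.03,-2.6,-0.1,0.13,-0.03,-3.6,-0.1,0.13,-0.03,-4.6,-0.1,0.13,-0.03,-5.2,-0.1,0.13,-0.03,-5.45,-0.1,0.13,-0.03,-5.45,-0.1,0.13,-0.03,-5.45,-0.1]' 60 60
python3 -m inch '[0,0,0,0,0,0,0,0,0,0,0,0,0,0,0,0,0,0,0,0,0,0,0,0]' 0 60
```

```text
clock: 3.93
ee_pos: [0.5696, 0.0365, 0.1412]
ee_rot: [-3.142, -0.001, 0.052]
ft_force: [0.3, 0.9, -0.1]
grip_width: 0.703
finger_force: 0.0
clock: 4.43
ee_pos: [0.5697, 0.038, 0.1411]
ee_rot: [-3.14, -0.001, 0.053]
ft_force: [-1.8, 6.5, 5.4]
grip_width: 0.146
finger_force: 58.3
```

```bash
python3 -m inch '[0,0,0.3,0,0,0,0.7,0,0,0,1.1,0,0,0,1.5,0,0,0,1.9,0,0,0,2,0,0,0,2,0,0,0,2,0]' 0 60
python3 - <<'E'
from h import *
im=read_camera('wrist'); cv2.imwrite('pics/w2.png',im); s=read_state(); print(s['ee_pos'],s['finger_force'])
E
```

```text
clock: 5.1
ee_pos: [0.5692, 0.0366, 0.2004]
ee_rot: [3.141, -0.0, 0.052]
ft_force: [-0.2, -1.2, -1.5]
grip_width: 0.144
finger_force: 58.2
[0.56910361 0.03665193 0.19999889] 58.17527532577515
```

View pics/w2.png

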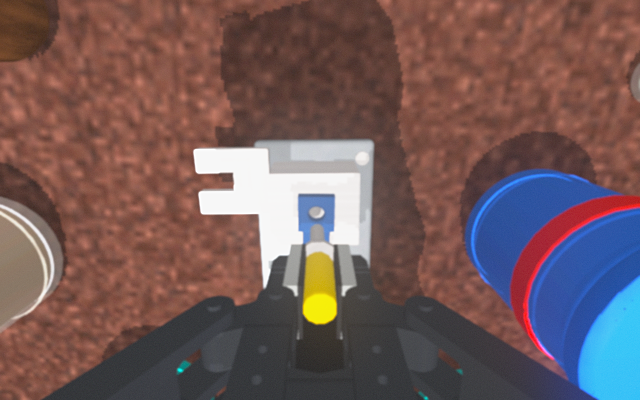

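The pin is out. The bore hole shows at (316,212) and the slot centre at row ~182, columns 197–234.

```bash
python3 - <<'E'
from h import *
print('bore',onz('wrist',(316.5,212.5),.06),'mouth',onz('wrist',(198,182),.052),'closed',onz('wrist',(234,181.5),.052))
im=cv2.imread('pics/w2.png'); print(im[140:222:1,215].sum(1).tolist()); print(im[182,185:250].sum(1).tolist())
E
```

```text
bore [0.56976874 0.03850733 0.06      ] mouth [0.58381246 0.11556018 0.052     ] closed [0.58532284 0.0924296  0.052     ]
[284, 273, 269, 268, 260, 266, 283, 377, 541, 725, 755, 744, 741, 741, 741, 741, 741, 741, 741, 741, 741, 741, 741, 741, 741, 741, 741, 741, 741, 741, 744, 750, 765, 553, 266, 235, 243, 246, 273, 277, 286, 290, 299, 299, 321, 327, 330, 342, 391, 461, 535, 741, 753, 744, 741, 741, 741, 741, 741, 741, 741, 741, 741, 741, 741, 741, 741, 741, 741, 741, 741, 744, 750, 765, 543, 266, 257, 259, 261, 259, 265, 274]
[269, 280, 260, 271, 273, 278, 285, 291, 298, 300, 296, 280, 286, 282, 287, 287, 291, 303, 313, 323, 333, 335, 328, 335, 324, 327, 327, 323, 313, 312, 299, 294, 297, 302, 308, 316, 312, 304, 300, 298, 308, 309, 305, 311, 311, 313, 308, 324, 454, 682, 750, 744, 741, 739, 740, 739, 740, 741, 741, 741, 741, 741, 741, 740, 739]
```

```bash
python3 -m inch '[0.2,0.8,0,0,0.4,1.6,0,0,0.55,2.13,0,0,0.55,2.13,0,0,0.55,2.13,0,0,0.55,2.13,-0.3,0,0.55,2.13,-0.6,0,0.55,2.13,-0.8,0,0.55,2.13,-1,0,0.55,2.13,-1,0]' 0 60
python3 - <<'E'
from h import *
im=read_camera('wrist'); im2=read_camera('side'); a=im[130:330,180:400]
cv2.imwrite('pics/w3.png',np.hstack([cv2.resize(a,(440,400)),cv2.resize(im2[200:270,290:350],(340,400))])); s=read_state(); print(s['ee_pos'],s['ee_rot'],s['ft_force'])
E
```

```text
clock: 5.98
ee_pos: [0.5852, 0.1001, 0.1687]
ee_rot: [3.141, 0.002, 0.052]
ft_force: [-0.6, 0.7, -0.9]
grip_width: 0.144
finger_force: 58.2
[0.58573237 0.10046512 0.17007601] [3.14152379e+00 5.82087596e-04 5.22477881e-02] [ 0.28301706 -0.08293097 -0.39101199]
```

View pics/w3.png

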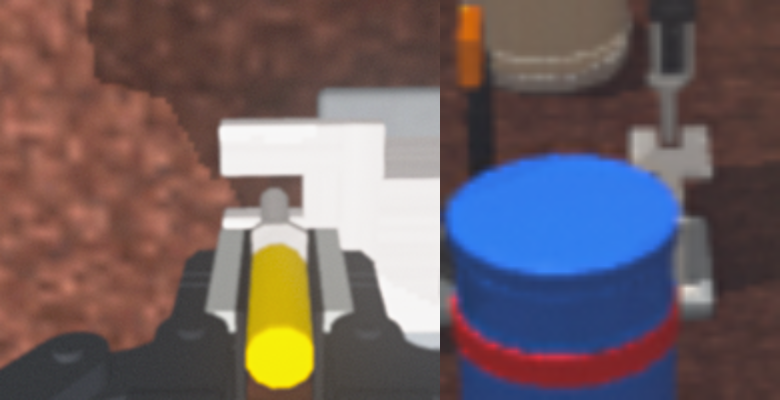

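Stem tip is over the slot, about 1 mm too far towards -x, with 4 mm to the closed end. Nudging it and lowering.

```bash
python3 -m inch '[0.03,0.02,0,0,0.03,0.02,-0.2,0,0.03,0.02,-0.4,0,0.03,0.02,-0.6,0,0.03,0.02,-0.8,0,0.03,0.02,-1,0,0.03,0.02,-1.15,0,0.03,0.02,-1.23,0,0.03,0.02,-1.23,0,0.03,0.02,-1.23,0]' 0 60
```

```text
clock: 6.92
ee_pos: [0.5867, 0.1013, 0.1335]
ee_rot: [-3.142, 0.0, 0.052]
ft_force: [0.2, -0.3, -0.3]
grip_width: 0.145
finger_force: 59.0
```

```bash
python3 -m inch '[0,0,0,0,0,0,0,0,0,0,0,0,0,0,0,0,0,0,0,0]' 50
python3 -m inch '[0,0,0.8,0,0,0,1.6,0,0,0,2.6,0,0,0,3.6,0,0,0,4.4,0,0,0,4.4,0,0,0,4.4,0]' 50
python3 - <<'E'
from h import *
im=read_camera('wrist'); im2=read_camera('side'); a=im[100:300,180:400]
cv2.imwrite('pics/w4.png',np.hstack([cv2.resize(a,(440,400)),cv2.resize(im2[200:270,290:350],(340,400))])); s=read_state(); print(s['ee_pos'],s['qpos'])
print('bore',[onz('wrist',r['xy'],.075) for r in search_frame('wrist','pin')[:1]])
E
```

```text
clock: 7.33
ee_pos: [0.5868, 0.1013, 0.1336]
ee_rot: [-3.142, -0.0, 0.052]
ft_force: [0.0, -0.2, 0.3]
grip_width: 0.587
finger_force: 0.0
clock: 7.92
ee_pos: [0.5871, 0.1013, 0.2667]
ee_rot: [-3.141, -0.002, 0.052]
ft_force: [-0.2, 0.2, -1.4]
grip_width: 0.591
finger_force: 0.0
[0.58641094 0.10111865 0.26478074] [-0.12214021  0.52335076 -0.21108444  1.71293445  0.13195483  0.92006231
 -1.90437019]
bore [array([0.59048693, 0.10152523, 0.075     ])]
```

View pics/w4.png

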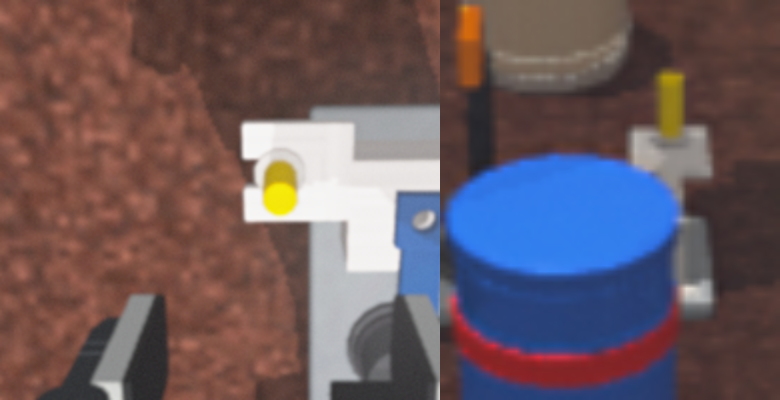

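The pin stands upright in the slot, collar on both prongs. Now over the grip, turning the gripper 90°.

```bash
python3 -m inch '[-1,-0.7,0,1.1,-2,-1.3,0,2.2,-3,-2,0,3.3,-3.4,-2.25,0,4.4,-3.4,-2.25,0,5.5,-3.4,-2.25,0,6.6,-3.4,-2.25,0,7.7,-3.4,-2.25,0,8.8,-3.4,-2.25,0,9.9,-3.4,-2.25,0,11,-3.4,-2.25,0,12.1,-3.4,-2.25,0,13.2,-3.4,-2.25,0,14.3,-3.4,-2.25,0,15,-3.4,-2.25,0,15,-3.4,-2.25,0,15]' 50
python3 - <<'E'
from h import *
im=read_camera('wrist'); cv2.imwrite('pics/w5.png',im); hsv=cv2.cvtColor(im,cv2.COLOR_BGR2HSV)
s=read_state(); print(s['ee_pos'],s['ee_rot'],s['qpos'])
print('bar',proj('wrist',[.4848,.0338,.158]))
im2=read_camera('top'); cv2.imwrite('pics/top2.png',im2)
C=cal('top')
m=cv2.inRange(hsv,(5,150,80),(20,255,255)); n,l,st,c=cv2.connectedComponentsWithStats(m); print([(st[i].tolist(),c[i].round()) for i in range(1,n) if st[i][4]>200])
for k in ('red_jar','red_band'): print(k,[(r['p'],np.round(r['xy'])) for r in search_frame('wrist',k)])
E
```

```text
clock: 9.4
ee_pos: [0.4845, 0.0336, 0.2648]
ee_rot: [-3.14, -0.0, 1.62]
ft_force: [0.4, 0.4, 0.5]
grip_width: 0.587
finger_force: 0.0
[0.48452395 0.03370329 0.26495   ] [-3.14053128e+00 -2.70695661e-04  1.62014799e+00] [ 0.27250011  0.40473188 -0.59137721  1.97579246  0.29656858  0.84731378
 -0.43100682]
bar [np.float64(318.1604897197594), np.float64(232.72320342731467)]
[([0, 24, 73, 43, 1836], array([31., 50.])), ([304, 182, 23, 80, 1692], array([316., 223.])), ([608, 212, 28, 31, 339], array([622., 227.])), ([0, 216, 110, 184, 11104], array([ 53., 308.]))]
red_jar [(0.9, array([165., 298.])), (0.88, array([349., 334.])), (0.56, array([125.,  21.])), (0.2, array([306., 154.]))]
red_band [(0.95, array([125.,  23.])), (0.85, array([167., 294.]))]
```

View pics/w5.png

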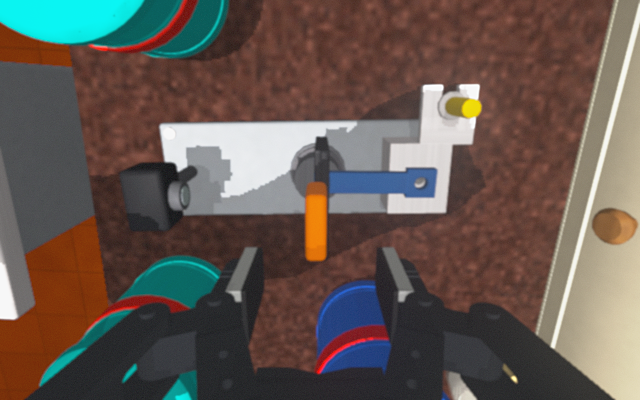

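Bar top at about (316,223), squarely between the fingers. Descending and gripping.

```bash
python3 -m inch '[0,0,-0.7,0,0,0,-1.4,0,0,0,-1.9,0,0,0,-2.13,0,0,0,-2.13,0,0,0,-2.13,0]' 50
python3 -m inch '[0,0,0,0,0,0,0,0,0,0,0,0,0,0,0,0,0,0,0,0,0,0,0,0]' 0 60
python3 - <<'E'
from h import *
im=read_camera('side')
from scipy.optimize import least_squares
C=cal('side')
f={}
for n in ('side','top'):
    I=read_camera(n); hsv=cv2.cvtColor(I,cv2.COLOR_BGR2HSV)
    for r in trace(n,'red_jar'):
        ys,xs=np.nonzero(r['pixels']); print(n,round(r['p'],2),np.round(r['xy']),xs.min(),xs.max(),ys.min(),ys.max(),len(xs))
# predicted outline of jar at guess
for P in ((.50,.30),):
    t=np.linspace(0,2*np.pi,90)
    for n in ('side','top'):
        C=cal(n)
        for z in (.147,.0):
            q=np.array([proj(n,[P[0]+.055*np.cos(a),P[1]+.055*np.sin(a),z],C) for a in t]); print(n,z,q.min(0).round(1),q.max(0).round(1))
E
```

```text
clock: 10.1
ee_pos: [0.4848, 0.034, 0.2019]
ee_rot: [-3.141, -0.0, 1.623]
ft_force: [0.8, 0.1, 0.0]
grip_width: 0.588
finger_force: 0.0
clock: 10.6
ee_pos: [0.4828, 0.0335, 0.2021]
ee_rot: [-3.138, 0.002, 1.623]
ft_force: [-21.5, -1.6, 23.1]
grip_width: 0.126
finger_force: 59.7
side 0.95 [320. 157.] 306 329 138 177 667
side 0.7 [359. 287.] 350 365 268 301 428
side 0.65 [260. 204.] 242 277 181 232 1400
side 0.62 [312. 196.] 294 323 167 215 734
side 0.62 [238. 250.] 221 262 223 286 1966
side 0.59 [310. 258.] 291 332 227 291 2398
top 0.93 [432. 212.] 407 452 186 239 1790
top 0.79 [281. 216.] 259 298 195 248 1782
top 0.78 [168. 261.] 141 197 231 287 2278
top 0.75 [341. 249.] 320 362 221 276 1932
top 0.64 [403. 166.] 382 421 139 189 1515
side 0.147 [291.9 165.7] [323.8 178.1]
side 0.0 [293.8 202.9] [324.5 216.9]
top 0.147 [258.2 192. ] [297.8 225.4]
top 0.0 [264.1 218.3] [299.6 249.6]
```

Predicted outlines for a jar at (0.500, 0.300) match the traces in both cameras. First relieve the 2 mm offset (push -21 N in x), then turn -48.3°.

```bash
python3 -m inch '[-0.06,0,0.03,0,-0.06,0,0.05,0,-0.06,0,0.05,0]' 0 60
python3 -m inch '[0,0,0,-0.6,0,0,0,-1.2,0,0,0,-1.8,0,0,0,-2.4,0,0,0,-2.4,0,0,0,-2.4]' 0 60
```

```text
clock: 11.1
ee_pos: [0.4823, 0.0334, 0.2023]
ee_rot: [-3.14, -0.0, 1.623]
ft_force: [2.7, 1.4, -25.6]
grip_width: 0.126
finger_force: 61.3
clock: 11.6
ee_pos: [0.482, 0.0335, 0.2023]
ee_rot: [-3.139, 0.001, 1.373]
ft_force: [0.5, -0.4, -25.6]
grip_width: 0.129
finger_force: 61.4
```

```bash
python3 -m inch '[0,0,-0.025,-0.6,0,0,-0.025,-1.2,0,0,-0.025,-1.8,0,0,-0.025,-2.4,0,0,-0.025,-3,0,0,-0.025,-3.6,0,0,-0.025,-4.2,0,0,-0.025,-4.8,0,0,-0.025,-5.3,0,0,-0.025,-5.65,0,0,-0.025,-5.65,0,0,-0.025,-5.65,0,0,-0.025,-5.65]' 0 60
python3 - <<'E'
from h import *
I=read_camera('wrist'); s=read_state(); print(s['ee_pos'],s['ee_rot'],s['finger_force'],s['qpos'])
J=read_camera('side'); K=read_camera('top')
cv2.imwrite('pics/f.png',np.vstack([np.hstack([cv2.resize(I,(400,300)),cv2.resize(J[150:300,220:400],(400,300))]),cv2.resize(K[140:260,250:410],(800,300))]))
E
```

```text
clock: 12.68
ee_pos: [0.4815, 0.0339, 0.2022]
ee_rot: [-3.14, 0.003, 0.783]
ft_force: [-10.5, 1.0, -1.8]
grip_width: 0.127
finger_force: 64.9
[0.48146587 0.03390165 0.20221158] [-3.13966780e+00  2.53144873e-03  7.82596123e-01] 64.91558074951172 [ 0.05915683  0.46548038 -0.32523292  2.0447908   0.2328256   0.66903054
 -1.20608595]
```

View pics/f.png

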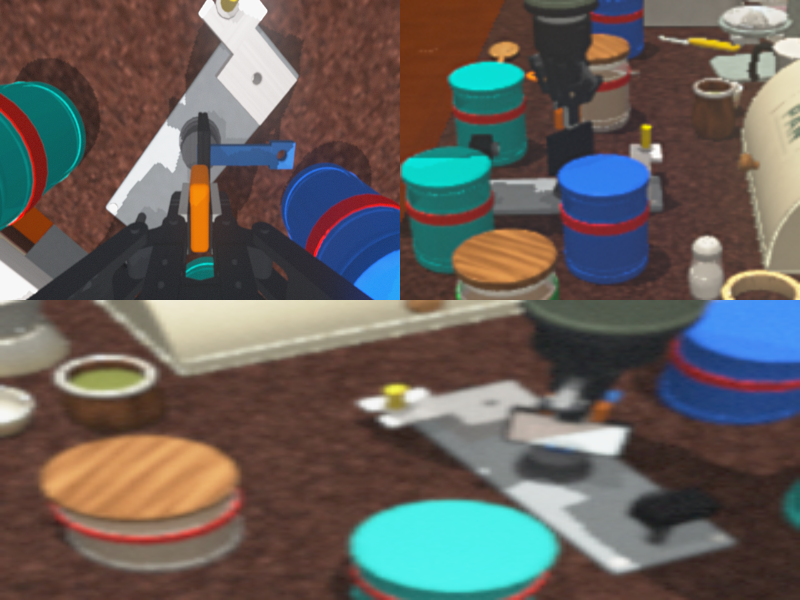

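The mirror has turned towards the red jar and the pin is still upright. One check of the blue arm's angle from the wrist picture (arm hole at full-size (456,208)), then hand in.

```bash
python3 - <<'E'
from h import *
p=onz('wrist',(455,207),.06); b=onz('wrist',(257/400*640,78/300*400),.052); a=np.array([.482,.0337])
print(p,b,np.arctan2(*(p[:2]-a)[::-1]),np.arctan2(*(b[:2]-a)[::-1]),np.hypot(*(p[:2]-a)))
th=np.arctan2(*(p[:2]-a)[::-1])
for h in (.04,.052,.065):
  for t in (th,.783-np.pi/2):
    s=2*t-h+np.pi; r=np.array([.5,.3])-a; print(h,round(t,3),'miss mm',round(1000*(np.cos(s)*r[1]-np.sin(s)*r[0]),1))
E
```

```text
[ 0.54513103 -0.02586107  0.06      ] [0.56831356 0.04087719 0.052     ] -0.7563095020654621 0.08296169991265795 0.0867931356853387
0.04 -0.756 miss mm -22.8
0.04 -0.788 miss mm -6.1
0.052 -0.756 miss mm -19.6
0.052 -0.788 miss mm -2.9
0.065 -0.756 miss mm -16.2
0.065 -0.788 miss mm 0.6
```

Relative to the bore, the arm has turned 48.1°, which agrees with the tool's turn. The estimates lean slightly to one side, so I'll hedge by -0.5° and hand in.

```bash
python3 -m inch '[-0.01,0,0,-0.08,-0.01,0,0,-0.08,-0.01,0,0,-0.08,-0.01,0,0,-0.08,-0.01,0,0,-0.08,-0.01,0,0,-0.08]' 0 60
python3 -c "from bench import *; print(hand_in())"
```

```text
clock: 13.33
ee_pos: [0.4814, 0.0339, 0.2022]
ee_rot: [-3.14, 0.002, 0.774]
ft_force: [-9.1, 3.0, -4.9]
grip_width: 0.125
finger_force: 64.5
the job is handed in; nothing more can be done
None
```

I parked the pin upright in the side notch and let go. The gripper still holds the mirror turned towards the red band, an estimated 10 mm or less off its centre, and the job was handed in at 13.3 s; no verdict came back.

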